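Clear the stone-sizing station: stones to their tray, caliper home in the slotted block

ROBOT

A 6-joint arm with a two-finger parallel gripper is mounted at the origin on a cart in front of the work surface, level with it; the furniture and walls round the work are solid. World frame = base frame: x ahead of the robot, y to its left, z up, the work surface at z = 0. Lengths are in m, angles in rad, forces in N, time in s.
With the tool pointing down it reaches from about 0.375 to 0.9 m from the base axis. Payload 3.1 kg.
Tool frame: the origin (TCP) lies midway between the tips of the shut fingers; the grasp point (between the pads) lies 19 mm behind it; z points along the fingers, y is the line along which they close (so a half turn about z gives the same grasp; the last joint's range is limited). The gripper opens to 87 mm and grips with 3 to 60 N. Pads are 19 mm wide; open, the fingers measure 117 mm over their backs; the gripper's body (75 mm by 190 mm) begins 51 mm behind the grasp point.
Start: joints at [1.087, 0.527, 1.433, -0, 1.181, -0.178], TCP at [0.188, 0.596, 0.223] pointing down, gripper open.
Joint ranges: [-3.08, 3.08], [-0.75, 2.2], [0.22, 2.44], [-1.43, 4.57], [0, 2.65], [-2.85, 2.85]. Speed limits (rad/s): [2.79, 2.79, 3.14, 3.14, 3.14, 3.14].

INTERFACE

Orientations are given as a unit quaternion [x, y, z, w].
In Python, from rig import robot gives the robot as it stands. The module is installed in compiled form; this text tells all that it offers.
- The arm moves only by the tool play_rows, never from a script. Its arguments are lists of equal length, an entry for each row: "gripper": the closure, from -1 (fully open) to 1 (shut); "delta_pos": the shift along the tool's x, y, z in cm, a list of three; "turn": the turn, a rotation vector about the tool's x, y, z in rad, a list of three. A call has 1 to 12 rows; each row is the pose to reach, as a shift and turn from the pose commanded when the call began, along the tool's axes at that moment; what a row does not reach only later rows make up. A row lasts 1/8 s, in which the tool goes at most 62.5 mm and 10.7 degrees, less where a joint would pass 70% of its speed; a pose out of reach is approached as far as the arm can. A call with a gripper value outside its range is refused whole. The fingers move at their own pace and stop on an object; "squeeze" is the grip in N (left out, the last holds). Time passes only in rows, so rows that repeat a pose let the fingers close. It gives the time, the measured TCP pose, the force, the opening and the grip force at its end, in the units of the state.
- robot.get_obs(): the state, without advancing time (a new reading comes with each control period).
- robot.camera(name): name is "side" or "top" or "wrist"; returns a dict with "color" (400x640x3 uint8, red, green, blue), "vfov" (degrees; the focal length in pixels is half the picture's height over the tangent of half this angle, whatever the lens; pixels are square), "cx", "cy" (the principal point, pixels), "R" (3x3) and "t" (3): a world point X has camera coordinates R X + t. Camera axes: x right, y down, z forward; pixel columns grow to the right and rows downward; lengths in m; the calibration is good to about 2 mm. A picture is of the moment at which its call begins. There is no depth.
- robot.hand_in(): hands the job in; it is judged then, once.
The state is a dict: "time": time; "q": joint angles; "joint_velocities": joint speeds; "joint_torque": joint torques, N m; "position": TCP position; "tool_rot": TCP orientation; "ft_force": force on the tool from outside, world axes, zero at the start; "moment": the same for the moment, N m; "grip_width": finger opening in m; "grip_force": force on a finger pad.
Only numpy, scipy, OpenCV 4.12 (cv2) and the standard library are available. Lean on these libraries where they do the work, as an engineer would, in place of code of your own. Each camera call takes 0.05 s, during which the arm holds its last target. There are 200 camera calls.

TASK

We are done sizing: drop the red and the blue tumbled stone into the two empty pockets of the dark wooden tray, one to a pocket, and put the caliper away in the slotted bench block, beam first down the empty sloping slot. The slot is in a sliding insert, so find where it stands, and press the caliper on past the spring plunger, firmly but without forcing it, until its grey body is fully home against the face plate, then let go. Leave the orange stone in its pocket and everything else on the desk where it is.

Things in the scene. Friction and masses are not known exactly. Their poses are not given: they have to be found in the camera images.
- caliper: digital caliper lying flat, 190 mm long. Origin: underside, mid-length; local y along the beam towards the jaws, z up (mm): beam x 8..24, y -95..95, z 4..8; grey body, gripped across x: x 1..31, y -1..61, z 0..13; jaws reach x -31 at y 56..68 and 83..95; thumb roller x -8..2, y 3..13. The plain beam end (y -95..-1) goes into the slot
- caliper_tip (a point): centre of the plain end face of the caliper's beam, local (16, -95, 6) mm
- block: wooden bench block fixed to the desk, base 128 x 144 mm, 100 mm high at the mouth end; origin under the base, local z up, slot mouths face local -x. A leaned wooden part (134 mm wide, 36 thick, 100 long) has two slots side by side that run to local +x, 35 degrees below level: one empty, for the caliper, one with a steel rule
- slope: the leaned part: local x into the slots, y across, z square to them, up. Caliper slot 19 mm wide (y), 6.4 high (z), 100 deep, square-edged, at z 0, in an insert (aluminium face plate 69 x 23 mm, face at x 0) that slides stiffly in y: it stands within 10 mm of y -21, not reported: see or feel. Plunger 58 mm deep, brass knob 14 mm high on top: 5 to 10 N to pass. Rule: y 43, 19 wide, 52 out
- tray: dark wooden sorting tray fixed to the desk, 166 x 64 x 20 mm, long side along local x; origin under its middle. Three round pockets 46 mm across, 13 mm deep, at local x -52, 0, 52 mm
- pocket_near (a point): centre of the mouth of the pocket at local x -52 mm (empty), 20 mm above the desk
- pocket_mid (a point): centre of the mouth of the middle pocket (empty)
- tumble_red: red tumbled stone, rounded, 26 x 38 x 20 mm (x, y, z); origin at the middle of its underside
- red_centre (a point): middle of the red stone
- tumble_blue: blue tumbled stone, rounded, 32 x 36 x 20 mm (x, y, z); origin at the middle of its underside
- blue_centre (a point): middle of the blue stone
- tumble_orange: orange tumbled stone, 26 x 30 x 18 mm, already in the tray's third pocket (local x 52 mm)
- loupe: folding loupe, 28 x 72 x 15 mm, bystander
- palm_green: green palm stone, 46 x 63 x 22 mm, bystander
- palm_septar: yellow and black palm stone, 52 x 64 x 21 mm, bystander
- torch: grey torch, 100 x 28 x 27 mm, bystander
- tape_roll: roll of tape, 104 mm across, 25 mm high, bystander
- marker: white and blue marker, 17 x 135 x 16 mm, bystander
- window_centre (a point): middle of the insert's travel: the slot's mouth lies within 10 mm of it along the slope's y, at the same x and z; 86 mm above the desk; axes as the slope's. When the caliper is home, the beam end is 94 mm deeper along x

How it is judged:
By the outcome, as a careful person would: the job done as asked, in the order asked, and still so for the second after the job is handed in, with the robot touching nothing.
It also fails if it takes over 69 s, if anything falls off the work surface, if the arm or the gripper's body presses on something with over 40 N, if the wrist force passes 120 N, or if a joint passes its speed limit or range.

## Working session

There is one attempt and no reset: what is moved stays moved. The work goes in short steps, Python scripts to look and compute and a tool call to move; the robot and the scene stay as the last step left them, time stands still between calls to the robot, and variables do not carry over. Pictures are saved under pics/ and viewed, at most 10 in all, crops included, and the job is handed in when it is done.

Besides the shell and the picture viewer there is one more tool, called after "Request:" by a JSON object that holds its "name" and its "arguments". play_rows: Moves the arm, as the interface text tells. Its arguments: {"type":"object","properties":{"gripper":{"type":"array","items":{"type":"number"}},"delta_pos":{"type":"array","items":{"type":"array","items":{"type":"number"}}},"turn":{"type":"array","items":{"type":"array","items":{"type":"number"}}},"squeeze":{"type":"number"}},"required":["gripper","delta_pos","turn"]}

```bash
mkdir -p pics; cat > h.py <<'E'
import numpy as np, cv2
from rig import robot
from scipy.spatial.transform import Rotation as Rn
def cam(n):
    c=robot.camera(n); c['f']=200/np.tan(np.radians(c['vfov'])/2); c['n']=n; return c
def ray(c,p):
    d=np.array([(p[0]-c['cx'])/c['f'],(p[1]-c['cy'])/c['f'],1.]); R=np.array(c['R']);o=-R.T@np.array(c['t'])
    d=R.T@d; return o,d/np.linalg.norm(d)
def onz(c,p,z):
    o,d=ray(c,p); return o+d*(z-o[2])/d[2]
def proj(c,X):
    x=np.array(c['R'])@np.array(X)+np.array(c['t']); return x[:2]/x[2]*c['f']+[c['cx'],c['cy']]
def tri(c1,p1,c2,p2):
    o1,d1=ray(c1,p1);o2,d2=ray(c2,p2)
    A=np.array([d1,-d2]).T; s=np.linalg.lstsq(A,o2-o1,rcond=None)[0]
    a=o1+d1*s[0];b=o2+d2*s[1]; return (a+b)/2,np.linalg.norm(a-b)
def save(c,name): cv2.imwrite('pics/'+name,c['color'][:,:,::-1])
E
python3 - <<'E'
from h import *
np.set_printoptions(precision=4,suppress=True)
for n in ['top','side','wrist']:
    c=cam(n); save(c,n+'0.png'); R=np.array(c['R']); print(n,c['f'],c['cx'],c['cy'],-R.T@c['t'],R[2])
    np.savez('pics/'+n+'0.npz',**c)
o=robot.get_obs(); print(o)
E
```

```text
top 388.148691334619 323.11422078646774 197.9490187386087 [ 0.3938 -0.0748  1.0932] [ 0.183   0.0104 -0.9831]
side 365.5278730791263 324.084140259899 197.806922180498 [-0.1736 -0.589   0.8304] [ 0.6482  0.4248 -0.6319]
wrist 335.76910717546673 325.1920988244857 207.17226373019798 [0.1132 0.6192 0.3839] [ 0.2642 -0.0856 -0.9607]
{'time': 0.15, 'q': array([ 1.0875,  0.5283,  1.4336, -0.    ,  1.1813, -0.1785]), 'joint_velocities': array([ 0.0005, -0.0026, -0.0039, -0.0005, -0.0012,  0.0017]), 'joint_torque': array([  0.0005, -44.043 , -17.6842,   0.0633,   0.0552,  -0.0001]), 'position': array([0.1873, 0.5957, 0.2218]), 'tool_rot': array([ 0.1518,  0.9884, -0.0008, -0.0002]), 'ft_force': array([ 0.3638, -0.9859, -0.1258]), 'moment': array([ 0.0016, -0.0265,  0.0306]), 'grip_force': 0.0, 'grip_width': 0.08731921603232971}
```

View pics/top0.png

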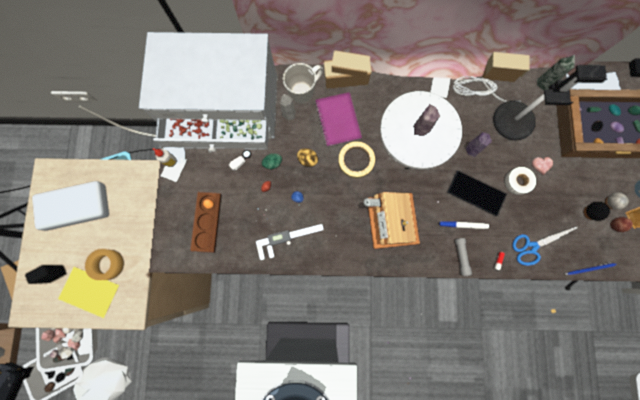

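View pics/side0.png

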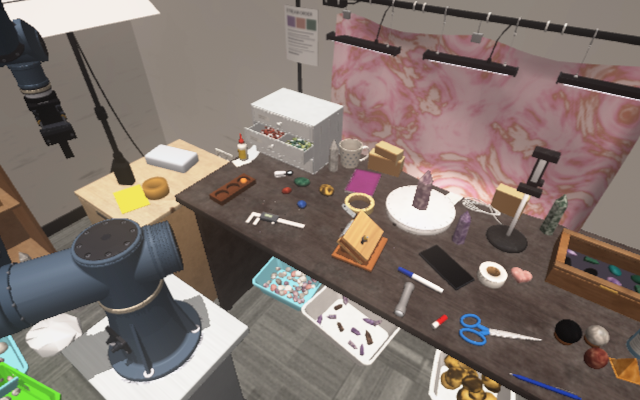

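Top view: tray (206,222) with orange at its far end (208,203); red (266,186), blue (298,197); caliper with jaws at (262,248) and plain end (322,228); block (393,220) with mouths facing left (world +y). Side view agrees.

```bash
python3 - <<'E'
from h import *
np.set_printoptions(precision=4,suppress=True)
C={n:dict(np.load(f'pics/{n}0.npz')) for n in['top','side']}
t=C['top']
cv2.imwrite('pics/crop.png',cv2.resize(t['color'][180:270,180:430,::-1],None,fx=3.2,fy=3.2,interpolation=cv2.INTER_CUBIC))
def comps(c,m,box,amin=8):
    x0,y0,x1,y1=box; k=np.zeros(m.shape,np.uint8); k[y0:y1,x0:x1]=m[y0:y1,x0:x1]
    n,l,s,ce=cv2.connectedComponentsWithStats(k)
    return [(s[i,4],ce[i],l==i) for i in range(1,n) if s[i,4]>=amin]
for n,box in (('top',(180,150,350,270)),('side',(200,160,350,260))):
    c=C[n]; hsv=cv2.cvtColor(c['color'],cv2.COLOR_RGB2HSV); H,S,V=[hsv[:,:,i].astype(int) for i in range(3)]
    masks={'red':((H<6)|(H>174))&(S>150)&(V>90),'blue':(H>105)&(H<125)&(S>130)&(V>80),'orange':(H>8)&(H<22)&(S>190)&(V>150)}
    for k,m in masks.items():
        for a,ce,l in comps(c,m,box): 
            ys,xs=np.nonzero(l); print(n,k,a,ce,onz(c,ce,.010), cv2.minAreaRect(np.array([xs,ys]).T.astype(np.float32)))
# tray
c=t; hsv=cv2.cvtColor(c['color'],cv2.COLOR_RGB2HSV); 
for p in [(206,222),(200,200),(225,220),(235,245),(300,235),(280,238),(380,218),(395,195)]: print(p,hsv[p[1],p[0]],c['color'][p[1],p[0]])
E
```

```text
top red 52 [265.5192 185.9231] [0.6277 0.1019 0.01  ] ((265.5, 186.0), (8.0, 7.0), 90.0)
top blue 85 [297.0353 196.5059] [0.5984 0.0109 0.01  ] ((297.0, 196.5), (9.0, 10.0), 90.0)
side red 37 [286.2973 189.8108] [0.6266 0.1005 0.01  ] ((286.5, 189.5), (5.0, 7.0), 90.0)
side blue 35 [301.4286 203.2286] [0.5976 0.0101 0.01  ] ((301.5, 203.5), (5.0, 7.0), 90.0)
(206, 222) [ 11 157 130] [130  79  50]
(200, 200) [ 12 155  82] [82 52 32]
(225, 220) [11 40 89] [89 80 75]
(235, 245) [13 41 99] [99 90 83]
(300, 235) [102   5 240] [235 238 240]
(280, 238) [ 43  36 217] [204 217 186]
(380, 218) [ 73   9 195] [188 195 191]
(395, 195) [ 19 109 237] [237 201 136]
```

View pics/crop.png

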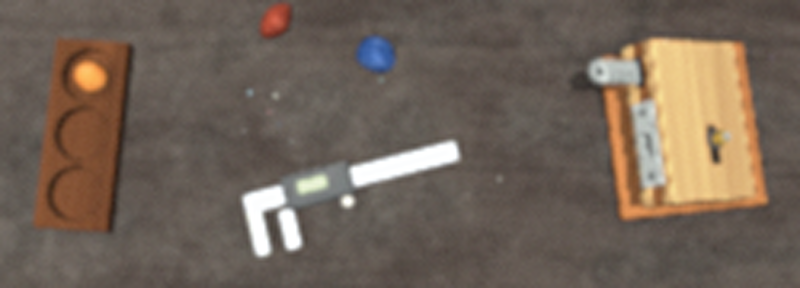

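Crop: the tray's pockets, red (elongated), blue, caliper with white beam, dark body and roller, and block with face plate and rule are clear. Now outlines for poses.

```bash
python3 - <<'E'
from h import *
np.set_printoptions(precision=4,suppress=True)
t=dict(np.load('pics/top0.npz')); hsv=cv2.cvtColor(t['color'],cv2.COLOR_RGB2HSV); H,S,V=[hsv[:,:,i].astype(int) for i in range(3)]
def blob(m,box,close=0):
    x0,y0,x1,y1=box; k=np.zeros(m.shape,np.uint8); k[y0:y1,x0:x1]=m[y0:y1,x0:x1]
    if close: k=cv2.morphologyEx(k,cv2.MORPH_CLOSE,np.ones((close,close)))
    n,l,s,ce=cv2.connectedComponentsWithStats(k); i=1+np.argmax(s[1:,4]); return np.argwhere(l==i)[:,::-1]
def rect(p,z,name):
    w=np.array([onz(t,q,z)[:2] for q in p]); r=cv2.minAreaRect((w*1000).astype(np.float32)); print(name,len(p),r,'\n',cv2.boxPoints(r).round(1).tolist())
    d=w-w.mean(0); e,v=np.linalg.eigh(np.cov(d.T)); print('   mean',w.mean(0),'axis deg',np.degrees(np.arctan2(v[1,1],v[0,1])),'sd',np.sqrt(e)*1000)
rect(blob((H<20)&(S>90),(185,185,228,260),5),.02,'tray')
rect(blob(((H<6)|(H>174))&(S>110)&(V>70),(250,170,280,200)),.008,'red')
rect(blob((H>105)&(H<125)&(S>100),(285,180,312,210)),.008,'blue')
rect(blob((V>170)&(S<40),(290,215,332,250)),.008,'beam')
b=blob((V>160)&(S<40),(370,205,392,245)); print(b.mean(0),b.min(0),b.max(0))
rect(b,.086,'plate')
rect(blob((H>5)&(H<25)&(S>60)&(V>80),(365,185,425,255),5),.0,'blockbase')
c=cam('wrist')
E
```

```text
tray 1451 ((522.2677612304688, 263.3008728027344), (68.40571594238281, 167.04592895507812), 87.29634857177734) 
 [[437.20001220703125, 233.10000610351562], [604.0999755859375, 225.1999969482422], [607.2999877929688, 293.5], [440.5, 301.3999938964844]]
   mean [0.5211 0.2633] axis deg 177.46491528363387 sd [19.6448 47.9967]
red 65 ((628.3482666015625, 101.53681945800781), (19.46241569519043, 33.51515579223633), 58.90548324584961) 
 [[609.0, 101.9000015258789], [637.7000122070312, 84.5], [647.7000122070312, 101.19999694824219], [619.0, 118.5]]
   mean [0.6284 0.1014] axis deg 150.94823798324597 sd [5.2721 9.3021]
blue 93 ((598.785888671875, 11.146533966064453), (26.08704948425293, 28.686471939086914), 0.9473668932914734) 
 [[585.5, 25.299999237060547], [586.0, -3.4000000953674316], [612.0999755859375, -3.0], [611.5999755859375, 25.700000762939453]]
   mean [0.5989 0.0108] axis deg 60.156500844525716 sd [7.2231 8.5442]
beam 225 ((501.97369384765625, -17.225875854492188), (18.419734954833984, 95.52840423583984), 15.079716682434082) 
 [[480.70001220703125, 26.5], [505.5, -65.6999969482421
[... 175 characters left out ...]
.5432] [377 211] [387 237]
plate 162 ((514.4337768554688, -218.50491333007812), (68.53972625732422, 18.546348571777344), 7.082255840301514) 
 [[479.29998779296875, -213.5], [481.6000061035156, -231.89999389648438], [549.5999755859375, -223.5], [547.2999877929688, -205.10000610351562]]
   mean [ 0.5135 -0.2189] axis deg -173.22277566894377 sd [ 5.4441 20.0396]
blockbase 2340 ((541.7930908203125, -260.9698486328125), (162.47227478027344, 135.7871551513672), 7.076446533203125) 
 [[452.79998779296875, -203.60000610351562], [469.5, -338.3999938964844], [630.7999877929688, -318.29998779296875], [614.0, -183.60000610351562]]
   mean [ 0.5375 -0.2662] axis deg -179.8559979686128 sd [38.205  46.2849]
```

View pics/wrist0.png

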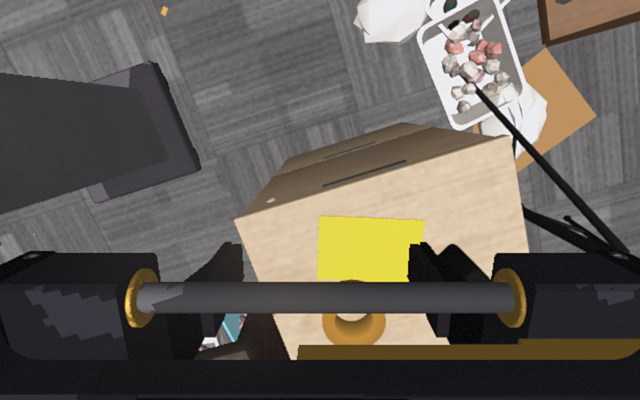

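Wrist camera: it looks along the fingers from the tool +x side; tips near row 250, columns 240 and 410. Positions check against the given sizes (tray 167x68 incl. wall, plate 68.5x18.5, beam 95x18). Moving now, to above red.

```bash
cat >> h.py <<'E'
np.set_printoptions(precision=4,suppress=True)
def down(psi): # tool y at yaw psi, tool z down
    p=np.radians(psi); y=[np.cos(p),np.sin(p),0]; z=[0,0,-1]; return np.array([np.cross(y,z),y,z]).T
def go(pos,R,o=None):
    o=o or robot.get_obs(); R0=Rn.from_quat(o['tool_rot']).as_matrix()
    d=R0.T@(np.array(pos)-o['position'])*100; w=Rn.from_matrix(R0.T@R).as_rotvec()
    print('delta cm',d.round(2),'turn',w.round(3),'rows',round(np.linalg.norm(d)/6.25,1),round(np.degrees(np.linalg.norm(w))/10.7,1))
E
python3 -c "
from h import *
go([.628,.101,.13],down(61))"
```

```text
delta cm [-56.89 -33.96   9.23] turn [-0.001 -0.     0.201] rows 10.7 1.1
```

Request:
{"name": "play_rows", "arguments": {"gripper": [-1, -1, -1, -1, -1, -1, -1, -1, -1, -1, -1, -1], "delta_pos": [[-56.9, -34, 9.2], [-56.9, -34, 9.2], [-56.9, -34, 9.2], [-56.9, -34, 9.2], [-56.9, -34, 9.2], [-56.9, -34, 9.2], [-56.9, -34, 9.2], [-56.9, -34, 9.2], [-56.9, -34, 9.2], [-56.9, -34, 9.2], [-56.9, -34, 9.2], [-56.9, -34, 9.2]], "turn": [[0, 0, 0.2], [0, 0, 0.2], [0, 0, 0.2], [0, 0, 0.2], [0, 0, 0.2], [0, 0, 0.2], [0, 0, 0.2], [0, 0, 0.2], [0, 0, 0.2], [0, 0, 0.2], [0, 0, 0.2], [0, 0, 0.2]]}}

```text
time: 1.7
position: [0.6306, 0.0979, 0.1297]
tool_rot: [0.252, 0.968, -0.0, 0.001]
ft_force: [-1.3, 0.2, -0.7]
grip_width: 0.0871
grip_force: 0.0
```

```bash
cat >> h.py <<'E'
def mask(c,k):
    hsv=cv2.cvtColor(c['color'],cv2.COLOR_RGB2HSV); H,S,V=[hsv[:,:,i].astype(int) for i in range(3)]
    m={'red':((H<7)|(H>173))&(S>110)&(V>60),'blue':(H>105)&(H<128)&(S>100)&(V>50)}[k].astype(np.uint8)
    n,l,s,ce=cv2.connectedComponentsWithStats(m); i=1+np.argmax(s[1:,4]); return np.argwhere(l==i)[:,::-1]
def stone(c,k,z=.010):
    p=mask(c,k); h=cv2.convexHull(p.astype(np.int32)); w=np.array([onz(c,q,z)[:2] for q in h[:,0]])*1000
    r=cv2.minAreaRect(w.astype(np.float32)); e=cv2.fitEllipse(w.astype(np.float32)); print(k,len(p),'px',p.mean(0),'rect',r,'ell',e)
E
python3 - <<'E'
from h import *
c=cam('wrist'); save(c,'w1.png'); stone(c,'red'); o=robot.get_obs(); print(o['time'],o['position'],o['tool_rot'],proj(c,o['position']))
E
```

```text
red 877 px [328.6682 194.3706] rect ((625.6544799804688, 103.3968505859375), (23.41687774658203, 36.52327346801758), 61.65139389038086) ell ((625.5435791015625, 103.53495025634766), (23.67228126525879, 36.12872314453125), 56.621124267578125)
1.75 [0.6286 0.0997 0.1298] [ 0.2511  0.968   0.     -0.0006] [327.0647 258.6465]
```

View pics/w1.png

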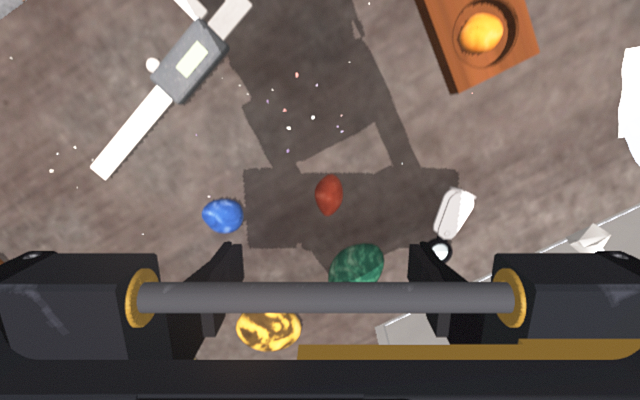

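Wrist view: red at (329,194) between the open fingers (tips at columns 242 and 408), blue at (222,215), caliper upper left, tray upper right, green palm stone clear of the finger paths.

```bash
python3 -c "
from h import *
go([.6265,.1025,.005],down(60))"
```

```text
delta cm [ 0.31  0.14 12.48] turn [-0.    -0.001  0.016] rows 2.0 0.1
```

Request:
{"name": "play_rows", "arguments": {"gripper": [-1, -1, -1, -1, 1, 1, 1, 1, 1, 1, 1, 1], "delta_pos": [[0.3, 0.1, 6], [0.3, 0.1, 11], [0.3, 0.1, 12.5], [0.3, 0.1, 12.5], [0.3, 0.1, 12.5], [0.3, 0.1, 12.5], [0.3, 0.1, 12.5], [0.3, 0.1, 12.5], [0.3, 0.1, 12.5], [0.3, 0.1, 12.5], [0.3, 0.1, 8], [0.3, 0.1, 6]], "turn": [[0, 0, 0.02], [0, 0, 0.02], [0, 0, 0.02], [0, 0, 0.02], [0, 0, 0.02], [0, 0, 0.02], [0, 0, 0.02], [0, 0, 0.02], [0, 0, 0.02], [0, 0, 0.02], [0, 0, 0.02], [0, 0, 0.02]], "squeeze": 25}}

```text
time: 3.25
position: [0.6274, 0.1034, 0.0724]
tool_rot: [0.259, 0.966, 0.0, 0.002]
ft_force: [0.7, -0.3, 0.1]
grip_width: 0.0149
grip_force: 0.0
```

```bash
python3 -c "
from h import *
go([.471,.268,.06],down(87.5)); go([.5227,.2655,.06],down(87.5)) 
c=cam('wrist'); stone(c,'red',.07); np.savez('pics/w2.npz',**c); save(c,'w2.png')"
```

```text
delta cm [21.79  6.4   1.19] turn [ 0.001  0.003 -0.481] rows 3.6 2.6
delta cm [17.19  8.78  1.21] turn [ 0.001  0.003 -0.481] rows 3.1 2.6
red 1328 px [324.4051 223.0369] rect ((608.7918701171875, 113.02714538574219), (17.63481903076172, 27.891775131225586), 60.7208251953125) ell ((608.637451171875, 113.3323745727539), (17.553293228149414, 27.321590423583984), 57.056339263916016)
```

```bash
python3 -c "
from h import *
c=dict(np.load('pics/w2.npz')); c['f']=float(c['f'])
for z in(.01,.02,.06): stone(c,'red',z)
o=robot.get_obs(); print(o['time'],o['position'],o['grip_width'],o['grip_force'])"
```

```text
red 1328 px [324.4051 223.0369] rect ((626.7889404296875, 102.41189575195312), (24.070343017578125, 38.070350646972656), 60.72084045410156) ell ((626.578125, 102.8285140991211), (23.95905113220215, 37.2921257019043), 57.05634689331055)
red 1328 px [324.4051 223.0369] rect ((623.7894897460938, 104.18112182617188), (22.99774932861328, 36.373924255371094), 60.720645904541016) ell ((623.5880126953125, 104.57916259765625), (22.89142608642578, 35.6303596496582), 57.05628204345703)
red 1328 px [324.4051 223.0369] rect ((611.7913818359375, 111.25798034667969), (18.70741844177246, 29.588211059570312), 60.72069549560547) ell ((611.6275634765625, 111.58173370361328), (18.62091827392578, 28.983346939086914), 57.05632400512695)
3.3 [0.6286 0.1035 0.0747] 0.010778614498713077 0.0
```

View pics/w2.png

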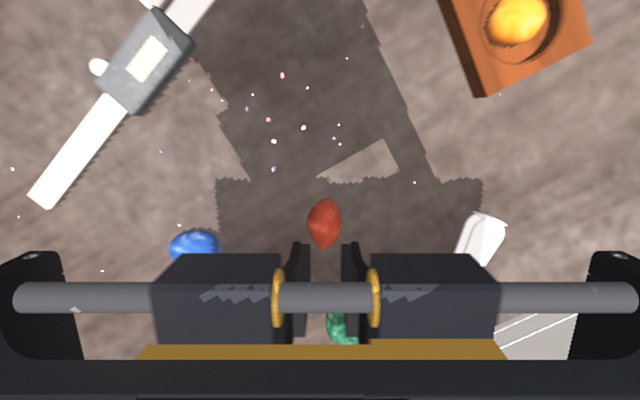

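The fingers had not finished closing at lift-off (pace about 75 mm/s); red lies still at (324,223), world (627,102.5). Retry with a part-open gripper.

Request:
{"name": "play_rows", "arguments": {"gripper": [-0.1, -0.1, -0.1, -0.1, -0.1, 1, 1, 1, 1, 1, 1], "delta_pos": [[0, 0, 0], [0, 0, 0], [0, 0, 0], [0, 0, 4], [0, 0, 6.9], [0, 0, 6.9], [0, 0, 6.9], [0, 0, 6.9], [0, 0, 6.9], [0, 0, 6.9], [0, 0, 6.9]], "turn": [[0, 0, 0], [0, 0, 0], [0, 0, 0], [0, 0, 0], [0, 0, 0], [0, 0, 0], [0, 0, 0], [0, 0, 0], [0, 0, 0], [0, 0, 0], [0, 0, 0]], "squeeze": 25}}

```text
time: 4.68
position: [0.6261, 0.1034, 0.0015]
tool_rot: [0.259, 0.966, -0.0, -0.0]
ft_force: [-0.3, 0.4, -0.7]
grip_width: 0.0226
grip_force: 25.0
```

```bash
python3 -c "
from h import *
o=robot.get_obs(); print(o['time'],o['position'],o['grip_width'],o['grip_force'])
go([.471,.268,.025],down(87.5)); go([.5227,.2655,.06],down(87.5))"
```

```text
4.675 [0.6261 0.1034 0.0015] 0.022616030124221122 24.999964664457366
delta cm [21.67  6.47 -2.35] turn [-0.    -0.    -0.481] rows 3.6 2.6
delta cm [17.07  8.85 -5.85] turn [-0.    -0.    -0.481] rows 3.2 2.6
```

Request:
{"name": "play_rows", "arguments": {"gripper": [1, 1, 1, 1, 1, 1, 1], "delta_pos": [[0, 0, -6], [10, 3.2, -6], [16, 4.8, -6], [21.7, 6.5, -6], [21.7, 6.5, -6], [21.7, 6.5, -6], [21.7, 6.5, -6]], "turn": [[0, 0, 0], [0, 0, -0.15], [0, 0, -0.3], [0, 0, -0.48], [0, 0, -0.48], [0, 0, -0.48], [0, 0, -0.48]]}}

```text
time: 5.55
position: [0.4719, 0.2684, 0.0618]
tool_rot: [0.022, 1.0, 0.0, 0.001]
ft_force: [0.2, 0.1, -0.1]
grip_width: 0.0227
grip_force: 25.0
```

```bash
python3 - <<'E'
from h import *
c=cam('wrist'); save(c,'w3.png'); stone(c,'red',.065); o=robot.get_obs(); print(o['position'],o['grip_width'],o['grip_force'],proj(c,o['position']))
for n,X in (('near',[.471,.268,.02]),('mid',[.5227,.2655,.02])): print(n,proj(c,X))
E
```

```text
red 1749 px [325.8868 261.9051] rect ((468.3095703125, 268.868896484375), (24.098739624023438, 24.772397994995117), 87.49745178222656) ell ((474.0589294433594, 268.94903564453125), (24.708112716674805, 36.38621139526367), 83.9754638671875)
[0.4723 0.268  0.0617] 0.023137658126937598 24.99992128679878 [323.8663 263.7897]
near [323.9701 233.4716]
mid [323.7089 303.8212]
```

View pics/w3.png

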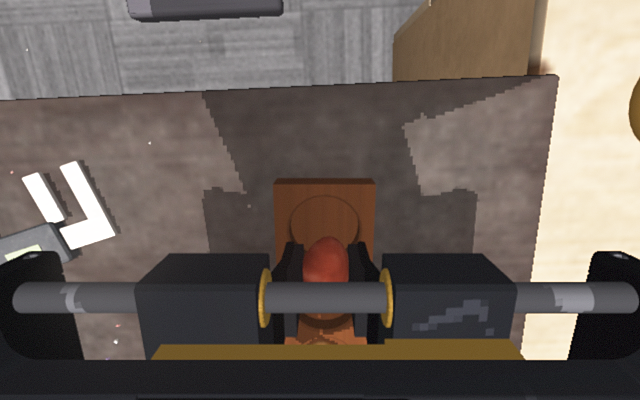

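Wrist view: red held between the tips at (326,262), the near pocket's rim centred at about (325,229), straight under; lower and release.

Request:
{"name": "play_rows", "arguments": {"gripper": [1, 1, 1, 0, 0, 0, 0, 0, 0, 0], "delta_pos": [[0.1, 0, 3], [0.1, 0, 3.8], [0.1, 0, 3.8], [0.1, 0, 3.8], [0.1, 0, 3.8], [0.1, 0, 3.8], [0.1, 0, 3.8], [0.1, 0, 0], [0.1, 0, -2], [0.1, 0, -2]], "turn": [[0, 0, 0], [0, 0, 0], [0, 0, 0], [0, 0, 0], [0, 0, 0], [0, 0, 0], [0, 0, 0], [0, 0, 0], [0, 0, 0], [0, 0, 0]]}}

```text
time: 6.85
position: [0.471, 0.2689, 0.083]
tool_rot: [0.022, 1.0, 0.001, 0.002]
ft_force: [0.3, 0.6, -0.1]
grip_width: 0.0438
grip_force: 0.0
```

```bash
python3 - <<'E'
from h import *
c=cam('wrist'); stone(c,'red',.017); o=robot.get_obs(); print(o['time'],o['position'],o['grip_width'])
go([.5985,.011,.10],down(60))
E
```

```text
red 1230 px [322.665  222.5618] rect ((471.68292236328125, 267.3088073730469), (23.733924865722656, 36.37335205078125), 88.14175415039062) ell ((471.31024169921875, 267.3805236816406), (23.506288528442383, 36.5330810546875), 77.74961853027344)
6.9 [0.4701 0.2686 0.082 ] 0.04341502329087376
delta cm [-13.98 -25.16  -1.8 ] turn [0.001 0.001 0.479] rows 4.6 2.6
```

Red measures in the near pocket's centre. On to blue.

Request:
{"name": "play_rows", "arguments": {"gripper": [0.15, 0.15, 0.15, 0.15, 0.15, 0.15, 0.15], "delta_pos": [[-14, -25.2, 0], [-14, -25.2, 0], [-14, -25.2, 0], [-14, -25.2, 0], [-14, -25.2, 0], [-14, -25.2, 0], [-14, -25.2, 0]], "turn": [[0, 0, 0.48], [0, 0, 0.48], [0, 0, 0.48], [0, 0, 0.48], [0, 0, 0.48], [0, 0, 0.48], [0, 0, 0.48]]}}

```text
time: 7.78
position: [0.5968, 0.0111, 0.0802]
tool_rot: [0.26, 0.966, 0.0, -0.002]
ft_force: [0.2, 0.5, 0.0]
grip_width: 0.0371
grip_force: 0.0
```

```bash
python3 - <<'E'
from h import *
c=cam('wrist'); stone(c,'blue',.010); o=robot.get_obs(); print(o['time'],o['position'],o['grip_width'])
go([.5985,.011,.003],down(60))
E
```

```text
blue 1566 px [327.6533 220.4923] rect ((597.3118896484375, 11.729823112487793), (35.07106018066406, 30.71449089050293), 59.984004974365234) ell ((597.185546875, 12.391595840454102), (31.649080276489258, 35.35780715942383), 150.76138305664062)
7.825 [0.5968 0.0116 0.0805] 0.037001849835743755
delta cm [-0.2   0.04  7.75] turn [-0.001 -0.003 -0.   ] rows 1.2 0.0
```

Blue's short side lies along -30°, so turn the gripper a quarter turn before descending.

Request:
{"name": "play_rows", "arguments": {"gripper": [-0.15, -0.15, -0.15, -0.15, -0.15, -0.15, -0.15, -0.15, -0.15, -0.15, -0.15], "delta_pos": [[0, 0, 0], [0, 0, 0], [0, 0, 0], [0, 0, 0], [0, 0, 0], [0, 0, 0], [0, 0, 0], [0, 0, 0], [0, 0, 4], [0, 0, 7.7], [0, 0, 7.7]], "turn": [[0, 0, 1.57], [0, 0, 1.57], [0, 0, 1.57], [0, 0, 1.57], [0, 0, 1.57], [0, 0, 1.57], [0, 0, 1.57], [0, 0, 1.57], [0, 0, 1.57], [0, 0, 1.57], [0, 0, 1.57]]}}

```text
time: 9.2
position: [0.5967, 0.0124, 0.0027]
tool_rot: [0.866, 0.501, -0.001, -0.001]
ft_force: [0.2, 0.9, 0.2]
grip_width: 0.05
grip_force: 0.0
```

Request:
{"name": "play_rows", "arguments": {"gripper": [1, 1, 1, 1, 1, 1, 1], "delta_pos": [[0, 0, 0], [0, 0, 0], [0, 0, 0], [0, 0, 0], [0, 0, 0], [0, 0, -4], [0, 0, -6]], "turn": [[0, 0, 0], [0, 0, 0], [0, 0, 0], [0, 0, 0], [0, 0, 0], [0, 0, 0], [0, 0, 0]]}}

```text
time: 10.07
position: [0.5991, 0.01, 0.0658]
tool_rot: [0.866, 0.5, 0.001, 0.001]
ft_force: [0.4, 0.3, -0.1]
grip_width: 0.0293
grip_force: 25.0
```

```bash
python3 - <<'E'
from h import *
o=robot.get_obs(); print(o['time'],o['position'],o['grip_width'],o['grip_force'],o['q'])
go([.5225,.2650,.063],down(-92.5))
c=cam('wrist'); stone(c,'blue',.065)
E
```

```text
10.075 [0.5991 0.01   0.0658] 0.02931637569285824 24.999731902498752 [-0.1694  0.704   1.6199 -0.0005  0.8159  0.3549]
delta cm [ 18.24 -19.39   0.25] turn [ 0.001 -0.001  1.09 ] rows 4.3 5.8
blue 2677 px [324.8666 257.152 ] rect ((598.8540649414062, 12.27704906463623), (29.260194778442383, 30.777141571044922), 59.96324157714844) ell ((597.23583984375, 10.030860900878906), (32.73188400268555, 36.49332809448242), 152.28871154785156)
```

Request:
{"name": "play_rows", "arguments": {"gripper": [1, 1, 1, 1, 1, 1, 1, 1, 1, 1, 1], "delta_pos": [[18.2, -19.4, 0.2], [18.2, -19.4, 0.2], [18.2, -19.4, 0.2], [18.2, -19.4, 0.2], [18.2, -19.4, 0.2], [18.2, -19.4, 0.2], [18.2, -19.4, 0.2], [18.2, -19.4, 0.2], [18.2, -19.4, 2], [18.2, -19.4, 4], [18.2, -19.4, 4]], "turn": [[0, 0, 1.09], [0, 0, 1.09], [0, 0, 1.09], [0, 0, 1.09], [0, 0, 1.09], [0, 0, 1.09], [0, 0, 1.09], [0, 0, 1.09], [0, 0, 1.09], [0, 0, 1.09], [0, 0, 1.09]]}}

```text
time: 11.5
position: [0.5199, 0.264, 0.0222]
tool_rot: [1.0, -0.022, -0.002, 0.001]
ft_force: [0.4, -0.1, 0.1]
grip_width: 0.0293
grip_force: 25.0
```

Request:
{"name": "play_rows", "arguments": {"gripper": [1, 1, 0, 0, 0, 0, 0, 0, 0], "delta_pos": [[0.15, -0.1, 0], [0.15, -0.1, 0], [0.15, -0.1, 0], [0.15, -0.1, 0], [0.15, -0.1, 0], [0.15, -0.1, 0], [0.15, -0.1, -4], [0.15, -0.1, -6], [0.15, -0.1, -6]], "turn": [[0, 0, 0], [0, 0, 0], [0, 0, 0], [0, 0, 0], [0, 0, 0], [0, 0, 0], [0, 0, 0], [0, 0, 0], [0, 0, 0]]}}

```text
time: 12.62
position: [0.5244, 0.2664, 0.0861]
tool_rot: [1.0, -0.022, 0.002, -0.001]
ft_force: [-0.6, -0.3, -1.1]
grip_width: 0.0434
grip_force: 0.0
```

```bash
python3 - <<'E'
from h import *
c=cam('wrist'); stone(c,'blue',.017);stone(c,'red',.017)
o=robot.get_obs(); print(o['time'],o['position'],o['grip_width'],o['q'])
a=np.radians(15.1); yl=np.array([np.cos(a+np.pi/2),np.sin(a+np.pi/2)]);
end=np.array([.5144,-.0633]); print('grip pt y=34:',end+yl*.129)
c=cam('top'); save(c,'t1.png'); np.savez('pics/t1.npz',**c); stone(c,'blue',.017);stone(c,'red',.017)
E
```

```text
blue 1542 px [325.6122 218.6323] rect ((522.777587890625, 265.8583679199219), (29.780948638916016, 34.32058334350586), 87.5727767944336) ell ((523.5772705078125, 266.5364685058594), (30.867788314819336, 35.550357818603516), 91.9564437866211)
red 537 px [328.1024 272.324 ] rect ((481.949462890625, 266.748779296875), (23.739696502685547, 16.699077606201172), 87.58409118652344) ell ((474.6951904296875, 267.04559326171875), (23.67015838623047, 33.0495491027832), 78.8978500366211)
12.675 [0.5233 0.2661 0.085 ] 0.043479502073592566 [ 0.2802  0.663   1.6423 -0.      0.835   1.8941]
grip pt y=34: [0.4808 0.0612]
blue 157 px [591.6433 268.5478] rect ((411.1163024902344, -795.4898681640625), (8.701996803283691, 132.1845245361328), 11.933984756469727) ell ((411.3273620605469, -796.3600463867188), (10.420324325561523, 146.26556396484375), 11.88536262512207)
red 108 px [623.2315 224.2963] rect ((533.8218994140625, -893.05908203125), (38.33354187011719, 41.988243103027344), 41.5130615234375) ell ((534.3211669921875, -893.4892578125), (37.67225646972656, 47.60148620605469), 17.48871612548828)
```

Both stones measure in their pockets (523,266) and (471,267). Now survey the caliper and the slot with the wrist camera.

```bash
python3 - <<'E'
from h import *
go([.505,-.09,.16],down(12))
E
```

```text
delta cm [-0.24 35.63 -7.58] turn [-0.     0.001 -1.823] rows 5.8 9.8
```

Request:
{"name": "play_rows", "arguments": {"gripper": [-0.2, -0.2, -0.2, -0.2, -0.2, -0.2, -0.2, -0.2, -0.2, -0.2, -0.2, -0.2], "delta_pos": [[-0.2, 35.6, -7.6], [-0.2, 35.6, -7.6], [-0.2, 35.6, -7.6], [-0.2, 35.6, -7.6], [-0.2, 35.6, -7.6], [-0.2, 35.6, -7.6], [-0.2, 35.6, -7.6], [-0.2, 35.6, -7.6], [-0.2, 35.6, -7.6], [-0.2, 35.6, -7.6], [-0.2, 35.6, -7.6], [-0.2, 35.6, -7.6]], "turn": [[0, 0, -1.82], [0, 0, -1.82], [0, 0, -1.82], [0, 0, -1.82], [0, 0, -1.82], [0, 0, -1.82], [0, 0, -1.82], [0, 0, -1.82], [0, 0, -1.82], [0, 0, -1.82], [0, 0, -1.82], [0, 0, -1.82]]}}

```text
time: 14.22
position: [0.5049, -0.0893, 0.1593]
tool_rot: [0.631, 0.776, -0.0, -0.001]
ft_force: [-0.3, 0.8, 0.5]
grip_width: 0.0521
grip_force: 0.0
```

```bash
cat >> h.py <<'E'
def white(c,z,vmin=185,amin=500,smax=35):
    hsv=cv2.cvtColor(c['color'],cv2.COLOR_RGB2HSV); S=hsv[:,:,1];V=hsv[:,:,2]
    m=((V>vmin)&(S<smax)).astype(np.uint8); n,l,s,ce=cv2.connectedComponentsWithStats(m)
    for i in range(1,n):
        if s[i,4]<amin: continue
        p=np.argwhere(l==i)[:,::-1]; h=cv2.convexHull(p.astype(np.int32))[:,0]
        r=cv2.minAreaRect((np.array([onz(c,q,z)[:2] for q in h])*1000).astype(np.float32))
        print('white',s[i],ce[i].round(1),'rect',np.round(r[0],1),np.round(r[1],1),round(r[2],2),'box',cv2.boxPoints(r).round(1).tolist())
E
python3 - <<'E'
from h import *
c=cam('wrist'); save(c,'w4.png'); np.savez('pics/w4.npz',**c)
o=robot.get_obs(); print(o['time'],o['position'],o['tool_rot'],o['grip_width'],o['q'])
white(c,.008)
E
```

```text
14.275 [ 0.5051 -0.0893  0.1595] [ 0.631   0.7757 -0.0003 -0.0011] 0.05228019856144334 [-0.3932  0.4702  1.7739 -0.      0.8998 -0.5982]
white [ 320    0   32   54 1451] [336.   25.1] rect [482.6  53.3] [24.8 42.1] 16.13 box [[464.8999938964844, 70.0999984741211], [476.6000061035156, 29.600000381469727], [500.3999938964844, 36.5], [488.70001220703125, 76.9000015258789]]
white [ 328   58   23  110 2006] [339.2 112. ] rect [500.9 -15.9] [17.5 94.1] 15.5 box [[479.8999938964844, 27.200000762939453], [505.1000061035156, -63.5], [521.9000244140625, -58.900001525878906], [496.70001220703125, 31.799999237060547]]
white [  47  125  154   44 3021] [126.5 142.7] rect [311.8 -79.1] [139.5  23.1] 0.2 box [[242.0, -67.80000305175781], [242.10000610351562, -91.0], [381.6000061035156, -90.5], [381.6000061035156, -67.30000305175781]]
white [ 60 145  18  75 601] [ 68.5 177.6] rect [ 261.4 -130. ] [15.7 71.1] 0.18 box [[253.39999389648438, -94.5], [253.6999969482422, -165.5], [269.3999938964844, -165.5], [269.20001220703125, -94.4000015258789]]
white [ 89 154  26  52 714] [103.4 182.1] rect [ 292.2 -1
[... 216 characters left out ...]
4 209.1] rect [ 340.2 -140.4] [91.6 15. ] 89.93 box [[332.70001220703125, -186.10000610351562], [347.70001220703125, -186.10000610351562], [347.79998779296875, -94.5999984741211], [332.79998779296875, -94.5999984741211]]
white [160 169  17  65 519] [169.  203.5] rect [ 356.7 -128.6] [66.9 12. ] 88.19 box [[349.6000061035156, -161.8000030517578], [361.6000061035156, -162.1999969482422], [363.70001220703125, -95.4000015258789], [351.70001220703125, -95.0]]
white [  0 210  49  32 888] [ 23.5 225.3] rect [ 217.9 -182.4] [30.7 46. ] 86.72 box [[194.10000610351562, -196.39999389648438], [240.0, -199.10000610351562], [241.6999969482422, -168.39999389648438], [195.8000030517578, -165.8000030517578]]
```

View pics/w4.png

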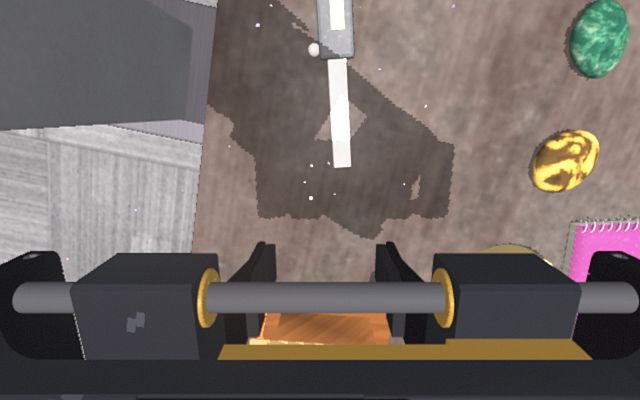

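Wrist view: beam end at (343,165), beam runs up to the body at (337,30), roller on its left; beam end (513.5,-61.2) mm, 94 x 17.5, agreeing with the top view. Now the slot mouth.

```bash
python3 - <<'E'
from h import *
go([.514,-.220,.17],down(7))
E
```

```text
delta cm [-12.97  -1.79  -1.06] turn [-0.002 -0.001  0.083] rows 2.1 0.4
```

Request:
{"name": "play_rows", "arguments": {"gripper": [-0.4, -0.4, -0.4, -0.4, -0.4], "delta_pos": [[-13, -1.8, -1], [-13, -1.8, -1], [-13, -1.8, -1], [-13, -1.8, -1], [-13, -1.8, -1]], "turn": [[0, 0, 0.08], [0, 0, 0.08], [0, 0, 0.08], [0, 0, 0.08], [0, 0, 0.08]]}}

```text
time: 14.9
position: [0.5139, -0.2186, 0.17]
tool_rot: [0.661, 0.751, 0.0, -0.001]
ft_force: [-0.9, 0.7, 0.6]
grip_width: 0.0608
grip_force: 0.0
```

```bash
python3 - <<'E'
from h import *
c=cam('wrist'); np.savez('pics/w5.npz',**c)
o=robot.get_obs(); print(o['time'],o['position'],o['tool_rot'],proj(c,o['position']),proj(c,[.514,-.215,.086]))
im=c['color'][100:280,190:460,::-1]; cv2.imwrite('pics/w5c.png',cv2.resize(im,None,fx=2.9,fy=2.9,interpolation=cv2.INTER_CUBIC))
E
```

```text
14.95 [ 0.5141 -0.2185  0.1701] [ 0.6606  0.7507  0.     -0.001 ] [328.0582 261.6102] [327.9323 209.8114]
```

View pics/w5c.png

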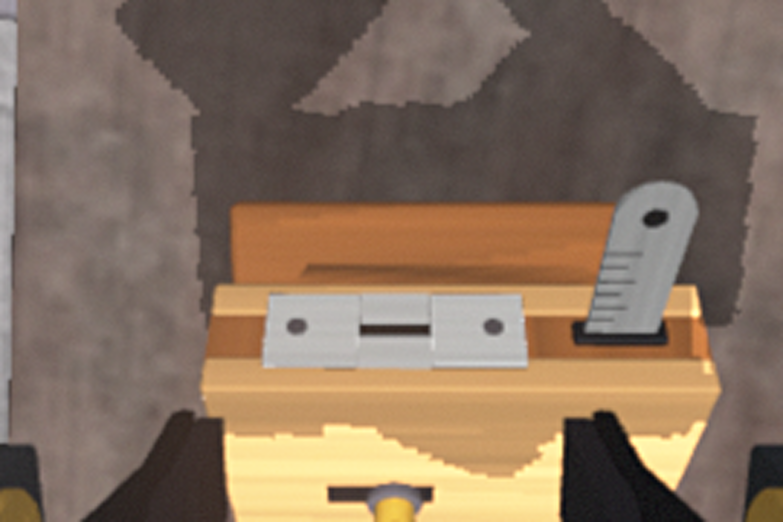

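Wrist crop: the dark slot spans crop columns 360–431, row 330 (image (326,214)), in the middle of the face plate (262–527); rule to its right, knob at (394,495). Refining position and yaw from masks.

```bash
python3 - <<'E'
from h import *
c=dict(np.load('pics/w5.npz')); c['f']=float(c['f']); g=cv2.cvtColor(c['color'],cv2.COLOR_RGB2GRAY); S=cv2.cvtColor(c['color'],cv2.COLOR_RGB2HSV)[:,:,1]
box=np.zeros_like(g); box[198:230,276:376]=1
sl=((g<90)&(box>0)).astype(np.uint8); n,l,s,ce=cv2.connectedComponentsWithStats(sl)
for i in range(1,n):
    if s[i,4]>10: print('slot',s[i],ce[i],onz(c,ce[i],.086))
pl=((g>120)&(S<50)&(box>0)).astype(np.uint8); pl=cv2.morphologyEx(pl,cv2.MORPH_CLOSE,np.ones((9,9)))
n,l,s,ce=cv2.connectedComponentsWithStats(pl); i=1+np.argmax(s[1:,4]); p=np.argwhere(l==i)[:,::-1]; print('plate',s[i],ce[i],onz(c,ce[i],.086))
# cast edges onto the face plane
a=np.radians(7.); hx=np.array([np.sin(a),-np.cos(a),0]); sx=hx*np.cos(np.radians(35))+np.array([0,0,-np.sin(np.radians(35))]); m=onz(c,ce[i],.086)
def onpl(q):
    o,d=ray(c,q); return o+d*(sx@(m-o))/(sx@d)
sy=np.array([np.cos(a),np.sin(a),0]); sz=np.cross(sx,sy)
w=np.array([[(onpl(q)-m)@sy,(onpl(q)-m)@sz] for q in cv2.convexHull(p.astype(np.int32))[:,0]])*1000
print('in-face rect',cv2.minAreaRect(w.astype(np.float32)),w.min(0),w.max(0))
# long edges: first/last plate row per column
cols=np.arange(285,366); top=[p[p[:,0]==k,1].min() for k in cols]; bot=[p[p[:,0]==k,1].max() for k in cols]
for e in(top,bot):
    f=np.polyfit(cols,e,1); A,B=[onpl((k,np.polyval(f,k))) for k in(285,365)]; print('edge yaw',np.degrees(np.arctan2((B-A)[1],(B-A)[0])),A,B)
E
```

```text
slot [290 211   5   3  13] [291.8462 211.9231] [ 0.4868 -0.2202  0.086 ]
slot [357 210   6   5  17] [359.6471 212.0588] [ 0.5383 -0.2137  0.086 ]
slot [314 212  24   3  72] [325.5 213. ] [ 0.5125 -0.2178  0.086 ]
plate [ 281  201   91   26 2261] [325.8063 213.9571] [ 0.5128 -0.2185  0.086 ]
in-face rect ((0.06425094604492188, -0.8069648742675781), (24.35784912109375, 68.62954711914062), 89.58543395996094) [-34.3007 -13.0438] [34.4121 11.6144]
edge yaw 7.147076405776778 [ 0.4799 -0.2155  0.0761] [ 0.5427 -0.2077  0.0758]
edge yaw 7.237787876040666 [ 0.4834 -0.2288  0.0955] [ 0.5427 -0.2213  0.0951]
```

```bash
python3 - <<'E'
from h import *
go([.4795,.0626,.05],down(15.4))
E
```

```text
delta cm [28.31  0.16 12.06] turn [-0.001 -0.002 -0.141] rows 4.9 0.8
```

Request:
{"name": "play_rows", "arguments": {"gripper": [-0.4, -0.4, -0.4, -0.4, -0.4, -0.4, -0.4, -0.4, -0.4], "delta_pos": [[6, 0, 1], [28.3, 0.1, 12], [28.3, 0.1, 12], [28.3, 0.1, 12], [28.3, 0.1, 12], [28.3, 0.1, 12], [28.3, 0.1, 12], [28.3, 0.1, 12], [28.3, 0.1, 12]], "turn": [[0, 0, 0], [0, 0, -0.14], [0, 0, -0.14], [0, 0, -0.14], [0, 0, -0.14], [0, 0, -0.14], [0, 0, -0.14], [0, 0, -0.14], [0, 0, -0.14]]}}

```text
time: 16.08
position: [0.481, 0.0592, 0.0512]
tool_rot: [0.608, 0.794, 0.0, 0.001]
ft_force: [0.8, 0.0, 1.0]
grip_width: 0.0608
grip_force: 0.0
```

```bash
python3 - <<'E'
from h import *
c=cam('wrist'); np.savez('pics/w6.npz',**c); o=robot.get_obs(); print(o['time'],o['position'],o['tool_rot'],proj(c,o['position']))
im=c['color'][60:290,200:460,::-1]; cv2.imwrite('pics/w6c.png',cv2.resize(im,None,fx=2.5,fy=2.5,interpolation=cv2.INTER_CUBIC))
a=np.radians(15.4); x=np.array([np.cos(a),np.sin(a),0]); y=np.array([-np.sin(a),np.cos(a),0]); O=np.array([.4795,.0626,0])-x*.016-y*.034
for n,L in (('body+y',(16,61,13)),('body -x+y',(1,61,13)),('+x+y',(31,61,13)),('end',(16,95,8))): print(n,proj(c,O+x*L[0]/1e3+y*L[1]/1e3+np.array([0,0,L[2]/1e3])))
go([.4795,.0626,.002],down(15.4))
E
```

```text
16.125 [0.4808 0.0593 0.0511] [0.6079 0.794  0.0004 0.0007] [327.2946 261.5707]
body+y [326.0929 188.8213]
body -x+y [301.5738 188.9274]
+x+y [350.613  188.7152]
end [325.8662 131.4407]
delta cm [ 0.36 -0.05  4.91] turn [ 0.001  0.001 -0.005] rows 0.8 0.0
```

View pics/w6c.png

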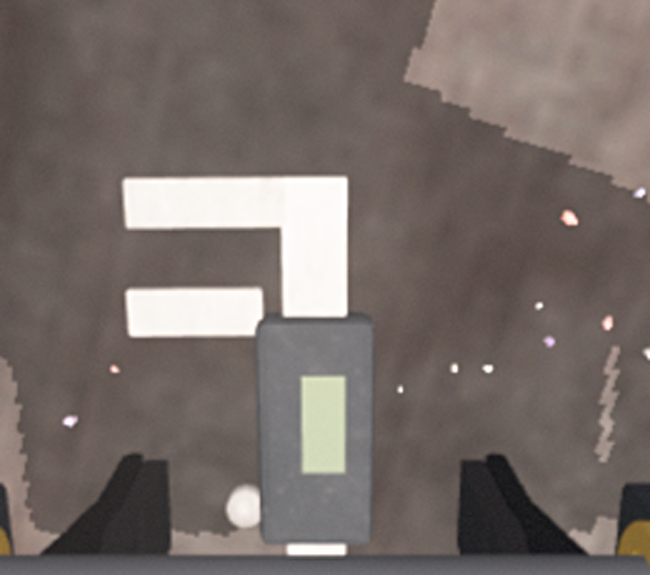

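Wrist crop: body spans crop columns 259–372, its jaw-side edge at row 318, as predicted within 1 mm; it is centred between the fingers and square to them. Grasp it.

Request:
{"name": "play_rows", "arguments": {"gripper": [-0.4, -0.4, -0.4, 1, 1, 1, 1, 1, 1, 1], "delta_pos": [[0.3, 0, 3], [0.3, 0, 4.8], [0.3, 0, 4.8], [0.3, 0, 4.8], [0.3, 0, 4.8], [0.3, 0, 4.8], [0.3, 0, 4.8], [0.3, 0, 4.8], [0.3, 0, 4.8], [0.3, 0, 4.8]], "turn": [[0, 0, 0], [0, 0, 0], [0, 0, 0], [0, 0, 0], [0, 0, 0], [0, 0, 0], [0, 0, 0], [0, 0, 0], [0, 0, 0], [0, 0, 0]], "squeeze": 45}}

```text
time: 17.38
position: [0.4797, 0.0633, 0.0029]
tool_rot: [0.607, 0.795, 0.0, 0.0]
ft_force: [-0.9, 0.4, 6.5]
grip_width: 0.0295
grip_force: 45.0
```

```bash
cat >> h.py <<'E'
A=np.radians(7.1); T=np.radians(35)
SX=np.array([np.sin(A)*np.cos(T),-np.cos(A)*np.cos(T),-np.sin(T)]); SY=np.array([np.cos(A),np.sin(A),0]); SZ=np.cross(SX,SY)
RT=np.array([-SX,SY,-SZ]).T
M=np.array([.5141,-.2182,.086])
E
python3 - <<'E'
from h import *
o=robot.get_obs(); print(o['time'],o['position'],o['tool_rot'],o['grip_width'],o['grip_force'],o['ft_force'],o['q'])
g=dict(pos=o['position'].tolist()); print(RT)
go([.49,.02,.20],RT)
E
```

```text
17.375 [0.4797 0.0633 0.0029] [0.6071 0.7946 0.0003 0.0004] 0.02947319588336533 44.99676704406738 [-0.9467  0.4152  6.503 ] [-0.1003  0.7376  1.9351  0.0001  0.4679 -0.3664]
[[-0.1012  0.9923 -0.0709]
 [ 0.8129  0.1236  0.5692]
 [ 0.5736  0.     -0.8192]]
delta cm [ -4.45  -0.13 -19.71] turn [-0.043  0.61   0.138] rows 3.2 3.4
```

Request:
{"name": "play_rows", "arguments": {"gripper": [1, 1, 1, 1, 1, 1, 1, 1, 1, 1], "delta_pos": [[0, 0, -3], [0, 0, -8], [0, 0, -14], [-2, 0, -20], [-4.4, -0.1, -20], [-4.4, -0.1, -20], [-4.4, -0.1, -20], [-4.4, -0.1, -20], [-4.4, -0.1, -20], [-4.4, -0.1, -20]], "turn": [[0, 0, 0], [0, 0, 0], [0, 0, 0], [-0.01, 0.2, 0.05], [-0.02, 0.35, 0.08], [-0.03, 0.5, 0.1], [-0.043, 0.61, 0.138], [-0.043, 0.61, 0.138], [-0.043, 0.61, 0.138], [-0.043, 0.61, 0.138]]}}

```text
time: 18.62
position: [0.4897, 0.0216, 0.2029]
tool_rot: [0.631, 0.716, 0.198, -0.225]
ft_force: [-1.0, 0.1, -1.3]
grip_width: 0.0297
grip_force: 45.0
```

```bash
cat >> h.py <<'E'
TIP=np.array([-.1297,0,-.0031])
def tipgo(depth,dy=0,dz=0,o=None): # tip in slope coords (m), slope yaw orientation
    X=M+SX*depth+SY*dy+SZ*dz; go(X-RT@TIP,RT,o)
def rep():
    o=robot.get_obs(); R=Rn.from_quat(o['tool_rot']).as_matrix(); t=o['position']+R@TIP-M
    print('t',o['time'],'tip in slope mm',np.round([t@SX*1e3,t@SY*1e3,t@SZ*1e3],2),'roterr',Rn.from_matrix(RT.T@R).as_rotvec().round(4),'F slope',np.round([o['ft_force']@SX,o['ft_force']@SY,o['ft_force']@SZ],1),'grip',round(o['grip_width'],4),round(o['grip_force'],1)); return o
E
python3 - <<'E'
from h import *
o=rep(); print(o['position'],o['q'],o['moment'])
c=cam('wrist'); np.savez('pics/w7.npz',**c)
hsv=cv2.cvtColor(c['color'],cv2.COLOR_RGB2HSV); m=((hsv[:,:,2]>150)&(hsv[:,:,1]<50)).astype(np.uint8)
n,l,s,ce=cv2.connectedComponentsWithStats(m)
for i in range(1,n):
    if s[i,4]>300: print(s[i],ce[i])
tipgo(-.03)
E
```

```text
t 18.625 tip in slope mm [-134.72    5.58  -39.26] roterr [ 0.0012 -0.001  -0.0015] F slope [ 0.6 -1.  -1.2] grip 0.0297 45.0
[0.4897 0.0216 0.2029] [-0.4982  0.511   1.7347  0.5007  1.3173 -0.8571] [-0.5723 -0.0579  0.0095]
[ 69   0  36  37 566] [84.5442 16.1131]
[515   0  32  30 633] [529.1422  14.6382]
[ 598    0   42  223 2191] [622.649   95.9649]
[ 462   31   98   45 2463] [514.3496  54.4921]
[   0   37   93  228 9964] [ 36.8121 154.7346]
[ 181   39   43   54 1571] [201.7397  64.9758]
[ 227  146  116   71 4424] [298.7787 170.5158]
[494 154  38  37 749] [511.9599 171.6502]
[ 229  201   70   25 1643] [263.2593 213.311 ]
[318 247  23  35 782] [329.2954 263.8491]
[312 329  28  15 419] [325.4678 336.0167]
delta cm [-10.48  -0.57  -3.92] turn [-0.001  0.001  0.002] rows 1.8 0.0
```

Request:
{"name": "play_rows", "arguments": {"gripper": [1, 1, 1, 1, 1, 1, 1], "delta_pos": [[-2, -0.6, -3.9], [-5, -0.6, -3.9], [-8, -0.6, -3.9], [-10.5, -0.57, -3.92], [-10.5, -0.57, -3.92], [-10.5, -0.57, -3.92], [-10.5, -0.57, -3.92]], "turn": [[0, 0, 0], [0, 0, 0], [0, 0, 0], [0, 0, 0], [0, 0, 0], [0, 0, 0], [0, 0, 0]]}}

```text
time: 19.55
position: [0.4975, -0.0868, 0.175]
tool_rot: [0.631, 0.715, 0.199, -0.226]
ft_force: [-0.6, -0.8, -1.2]
grip_width: 0.0294
grip_force: 45.0
```

```bash
python3 - <<'E'
from h import *
o=rep(); c=cam('wrist'); np.savez('pics/w8.npz',**c); R=Rn.from_quat(o['tool_rot']).as_matrix()
yg=34.7
for n,L in (('end-x',(8,95,8)),('end+x',(24,95,8)),('body -x+y',(1,61,13)),('+x+y',(31,61,13)),('jawtip',(-31,95,8))):
    print(n,proj(c,o['position']+R@(np.array([L[1]-yg,L[0]-16,2.9-L[2]])/1e3)))
hsv=cv2.cvtColor(c['color'],cv2.COLOR_RGB2HSV); m=((hsv[:,:,2]>150)&(hsv[:,:,1]<50)).astype(np.uint8); n,l,s,ce=cv2.connectedComponentsWithStats(m)
for i in range(1,n):
    if s[i,4]>300 and 200<ce[i][0]<360 and ce[i][1]>120: print(s[i],ce[i])
t=cam('top'); s_=cam('side'); save(t,'t2.png'); np.savez('pics/t2.npz',**t); np.savez('pics/s2.npz',**s_)
X=M-SX*.03
print('tip top px',proj(t,X),'side px',proj(s_,X), 'slot',proj(t,M),proj(s_,M))
for c in(t,s_):
    u,v=proj(c,X).astype(int); g=cv2.cvtColor(c['color'],cv2.COLOR_RGB2GRAY); print(g[v-8:v+9,u-12:u+13])
tipgo(-.004)
E
```

```text
t 19.55 tip in slope mm [-29.82  -0.14   0.03] roterr [ 0.0007  0.0003 -0.0006] F slope [ 1.3 -0.7 -0.5] grip 0.0294 45.0
end-x [310.8684 147.0295]
end+x [345.4882 147.0367]
body -x+y [296.5696 220.2901]
+x+y [359.5808 220.3135]
jawtip [226.5047 147.0118]
[ 227  146  116   71 4375] [299.3186 170.6837]
[ 230  201   69   25 1644] [264.1125 213.2074]
[318 247  23  35 803] [329.0274 264.    ]
[312 329  28  15 420] [325.5 336. ]
tip top px [373.238  224.5014] side px [338.8154 220.2875] slot [381.8172 224.2644] [346.1299 227.2775]
[[ 19  19  20  17  17  19  24  19  20  11  18  21  44  54  63  65  65  66
   62  66  64  63  64  63  63]
 [ 15  20  26  24  18  13  15  13  12  10  20  36  53  63  64  63  66  66
   63  66  67  67  62  67  67]
 [ 22  23  35  41  32  19  23  22  17  17  30  48  59  65  66  65  64  65
   62  66  67  64  61  65  65]
 [ 18  19  35  42  35  21  16  21  17  26  45  60  64  68  65  65  63  63
   66  64  63  66  63  67  63]
 [ 15   9  25  33  25  12  24  18  21  42  60  62  67  64  64  67  66  65
   65  68  64  62  67  64  66]
 [ 15  19  16  15  16  16  17  16  28  49  
[... 2364 characters left out ...]
 89  99]
 [ 50  60  73  75  73  74  76  78  75  63  52  57  58  51  51  52  52  62
   75  79  79  86  97 104 116]
 [ 51  55  68  74  72  72  75  78  71  56  51  52  52  61  71  63  58  72
   75  78  82  94 106 119 124]
 [ 53  52  55  59  57  66  76  69  55  50  51  52  61  78  83  76  73  75
   74  73  85 102 113 126 127]
 [ 53  52  52  52  52  55  59  55  50  49  49  51  64  83  84  81  82  80
   77  78  97 113 124 129 119]
 [ 52  52  53  53  53  51  51  51  51  51  50  59  76  82  84  85  85  84
   81  93 111 122 123 121 130]
 [ 51  52  54  53  53  54  53  52  52  52  59  75  82  84  77  67  67  65
   75 108 162 174 125 121 129]]
delta cm [-2.54  0.01  0.02] turn [-0.  0.  0.] rows 0.4 0.0
```

Pitch has not sagged in the hand (beam end predicted row 147, seen 146) and the side view puts the tip within about a pixel of plan. Creep into the mouth.

Request:
{"name": "play_rows", "arguments": {"gripper": [1, 1, 1, 1, 1, 1, 1, 1, 1, 1], "delta_pos": [[-1.5, 0, 0], [-2.4, 0, 0], [-2.6, 0, 0], [-2.8, 0, 0], [-3, 0, 0], [-3.15, 0, 0], [-3.3, 0, 0], [-3.45, 0, 0], [-3.6, 0, 0], [-3.6, 0, 0]], "turn": [[0, 0, 0], [0, 0, 0], [0, 0, 0], [0, 0, 0], [0, 0, 0], [0, 0, 0], [0, 0, 0], [0, 0, 0], [0, 0, 0], [0, 0, 0]]}}

```text
time: 20.95
position: [0.5013, -0.1172, 0.1537]
tool_rot: [0.631, 0.715, 0.199, -0.226]
ft_force: [-0.3, -0.7, -1.5]
grip_width: 0.0289
grip_force: 45.0
```

```bash
python3 -c "
from h import *
rep()"
```

```text
t 20.95 tip in slope mm [ 7.43 -0.27  0.14] roterr [0.0002 0.0001 0.0005] F slope [ 1.4 -0.4 -0.8] grip 0.0289 45.0
```

No force at 7 mm depth: it is in. Advance to just short of the plunger.

Request:
{"name": "play_rows", "arguments": {"gripper": [1, 1, 1, 1, 1, 1, 1], "delta_pos": [[-0.4, 0, 0], [-0.8, 0, 0], [-1.2, 0, 0], [-1.6, 0, 0], [-2, 0, 0], [-2.4, 0, 0], [-2.4, 0, 0]], "turn": [[0, 0, 0], [0, 0, 0], [0, 0, 0], [0, 0, 0], [0, 0, 0], [0, 0, 0], [0, 0, 0]]}}

```text
time: 21.82
position: [0.5037, -0.1368, 0.1398]
tool_rot: [0.632, 0.715, 0.199, -0.226]
ft_force: [-0.7, 0.5, -0.6]
grip_width: 0.0297
grip_force: 45.0
```

```bash
python3 -c "
from h import *
rep()"
```

```text
t 21.825 tip in slope mm [31.63 -0.34  0.09] roterr [0.0002 0.0003 0.0008] F slope [-0.1 -0.6 -0.9] grip 0.0297 45.0
```

Request:
{"name": "play_rows", "arguments": {"gripper": [1, 1, 1, 1, 1, 1, 1, 1, 1, 1, 1, 1], "delta_pos": [[-0.4, 0, 0], [-0.8, 0, 0], [-1.2, 0, 0], [-1.6, 0, 0], [-2, 0, 0], [-2.3, 0, 0], [-2.5, 0, 0], [-2.7, 0, 0], [-2.9, 0, 0], [-3.1, 0, 0], [-3.3, 0, 0], [-3.5, 0, 0]], "turn": [[0, 0, 0], [0, 0, 0], [0, 0, 0], [0, 0, 0], [0, 0, 0], [0, 0, 0], [0, 0, 0], [0, 0, 0], [0, 0, 0], [0, 0, 0], [0, 0, 0], [0, 0, 0]]}}

```text
time: 23.32
position: [0.5072, -0.165, 0.1198]
tool_rot: [0.631, 0.715, 0.199, -0.226]
ft_force: [-1.0, 1.8, -1.2]
grip_width: 0.0293
grip_force: 45.0
```

```bash
python3 -c "
from h import *
rep()"
```

```text
t 23.325 tip in slope mm [66.34 -0.38 -0.01] roterr [0.0004 0.0005 0.0005] F slope [-0.9 -0.8 -2.1] grip 0.0293 45.0
```

Request:
{"name": "play_rows", "arguments": {"gripper": [1, 1, 1, 1, 1, 1, 1, 1, 1, 1, 1, 1], "delta_pos": [[-0.4, 0, 0], [-0.8, 0, 0], [-1.2, 0, 0], [-1.5, 0, 0], [-1.7, 0, 0], [-1.9, 0, 0], [-2, 0, 0], [-2.1, 0, 0], [-2.2, 0, 0], [-2.3, 0, 0], [-2.4, 0, 0], [-2.5, 0, 0]], "turn": [[0, 0, 0], [0, 0, 0], [0, 0, 0], [0, 0, 0], [0, 0, 0], [0, 0, 0], [0, 0, 0], [0, 0, 0], [0, 0, 0], [0, 0, 0], [0, 0, 0], [0, 0, 0]]}}

```text
time: 24.82
position: [0.5097, -0.1852, 0.1056]
tool_rot: [0.631, 0.715, 0.199, -0.226]
ft_force: [-0.3, 5.3, -0.3]
grip_width: 0.0296
grip_force: 45.0
```

```bash
cat >> h.py <<'E'
def slip():
    c=cam('wrist'); hsv=cv2.cvtColor(c['color'],cv2.COLOR_RGB2HSV); m=((hsv[:,:,2]>150)&(hsv[:,:,1]<50)).astype(np.uint8); n,l,s,ce=cv2.connectedComponentsWithStats(m)
    for i in range(1,n):
        if s[i,4]>300 and 200<ce[i][0]<360 and ce[i][1]>120: print('px',s[i],ce[i].round(1))
    return c
E
python3 -c "
from h import *
rep();slip()"
```

```text
t 24.825 tip in slope mm [91.23 -0.38 -0.03] roterr [0.0005 0.0005 0.0005] F slope [-4.1  0.4 -3.3] grip 0.0296 45.0
px [ 226  146  118   71 4540] [297.7 170.4]
px [ 229  202   71   24 1648] [263.5 213.3]
px [ 297  220   57   62 2746] [327.3 248.5]
px [263 286  34  23 509] [277.6 298.8]
px [ 302  287   98   22 2072] [349.8 297.6]
px [ 276  313  100   31 1469] [325.2 334.4]
```

No slip in the hand; about 3 mm to go. Press on until contact.

Request:
{"name": "play_rows", "arguments": {"gripper": [1, 1, 1, 1], "delta_pos": [[-0.1, 0, 0], [-0.2, 0, 0], [-0.3, 0, 0], [-0.3, 0, 0]], "turn": [[0, 0, 0], [0, 0, 0], [0, 0, 0], [0, 0, 0]]}}

```text
time: 25.38
position: [0.5099, -0.1869, 0.1044]
tool_rot: [0.631, 0.714, 0.2, -0.226]
ft_force: [-0.3, 6.2, 1.8]
grip_width: 0.0298
grip_force: 45.0
```

```bash
python3 -c "
from h import *
rep()"
```

```text
t 25.375 tip in slope mm [93.32 -0.37 -0.27] roterr [0.0004 0.0026 0.0005] F slope [-6.1  0.5 -2. ] grip 0.0298 45.0
```

Request:
{"name": "play_rows", "arguments": {"gripper": [1, 1, 1, 1], "delta_pos": [[-0.1, 0, 0], [-0.2, 0, 0], [-0.3, 0, 0], [-0.3, 0, 0]], "turn": [[0, 0, 0], [0, 0, 0], [0, 0, 0], [0, 0, 0]]}}

```text
time: 25.88
position: [0.5099, -0.187, 0.1043]
tool_rot: [0.631, 0.714, 0.202, -0.229]
ft_force: [-1.1, 9.7, 7.7]
grip_width: 0.0294
grip_force: 45.0
```

```bash
python3 -c "
from h import *
rep();slip()"
```

```text
t 25.875 tip in slope mm [93.41 -0.37 -1.13] roterr [0.0007 0.0087 0.0004] F slope [-12.4   0.1   0.7] grip 0.0294 45.0
px [ 226  146  118   71 4508] [297.8 170.3]
px [ 229  201   71   25 1686] [263.7 213. ]
px [ 297  220   57   62 2785] [327.2 248.7]
px [263 287  30  22 414] [275.2 298.4]
px [ 296  286  104   23 2062] [351.2 297.3]
px [ 277  313   98   28 1173] [325.5 332.5]
```

Stopped at 93.4 mm with force rising to 12 N: home. One slightly firmer press, then ease off.

Request:
{"name": "play_rows", "arguments": {"gripper": [1, 1, 1, 1, 1, 1], "delta_pos": [[-0.1, 0, 0], [-0.2, 0, 0], [-0.2, 0, 0], [0, 0, 0], [0.3, 0, 0], [0.3, 0, 0]], "turn": [[0, 0, 0], [0, 0, 0], [0, 0, 0], [0, 0, 0], [0, 0, 0], [0, 0, 0]]}}

```text
time: 26.68
position: [0.5099, -0.1869, 0.1044]
tool_rot: [0.631, 0.715, 0.199, -0.226]
ft_force: [-0.9, 6.5, 1.6]
grip_width: 0.0293
grip_force: 45.0
```

```bash
python3 -c "
from h import *
rep();c=slip();np.savez('pics/w9.npz',**c)"
```

```text
t 26.675 tip in slope mm [93.31 -0.3  -0.16] roterr [0.0006 0.0017 0.0002] F slope [-6.3 -0.1 -2.4] grip 0.0293 45.0
px [ 226  146  118   71 4539] [297.7 170.4]
px [ 229  202   71   24 1646] [263.4 213.3]
px [ 297  220   57   62 2743] [327.2 248.5]
px [264 287  31  22 455] [278.3 298.2]
px [ 302  286   98   23 2043] [351.3 297.6]
px [ 277  313   98   28 1177] [325.5 332.5]
```

Request:
{"name": "play_rows", "arguments": {"gripper": [-0.05, -0.05, -0.05, -0.05, -0.05, -0.05, -0.05, -0.05, -0.05], "delta_pos": [[0, 0, 0], [0, 0, 0], [0, 0, 0], [0, 0, 0], [0, 0, -2], [0, 0, -5], [0, 0, -10], [0, 0, -14], [0, 0, -14]], "turn": [[0, 0, 0], [0, 0, 0], [0, 0, 0], [0, 0, 0], [0, 0, 0], [0, 0, 0], [0, 0, 0], [0, 0, 0], [0, 0, 0]]}}

```text
time: 27.85
position: [0.5214, -0.2705, 0.2207]
tool_rot: [0.632, 0.715, 0.199, -0.222]
ft_force: [0.2, -0.5, -0.2]
grip_width: 0.0457
grip_force: 0.0
```

```bash
python3 - <<'E'
from h import *
o=rep(); print(o['position'])
c=cam('wrist'); np.savez('pics/w10.npz',**c); save(c,'w10.png')
L=lambda x,y,z: M+SX*(94-95-y+0)/1e3+SY*(x-16)/1e3+SZ*(z-6)/1e3 if False else M+SX*(-(y+1))/1e3+SY*(x-16)/1e3+SZ*(z-6)/1e3
for n,a in (('far end-x',(8,95,8)),('far +x',(24,95,8)),('jaw tip',(-31,95,8)),('body -x low',(1,-1,13)),('body +x low',(31,-1,13)),('body -x hi',(1,61,13))): print(n,proj(c,L(*a)))
hsv=cv2.cvtColor(c['color'],cv2.COLOR_RGB2HSV); m=((hsv[:,:,2]>150)&(hsv[:,:,1]<50)).astype(np.uint8); n,l,s,ce=cv2.connectedComponentsWithStats(m)
for i in range(1,n):
    if s[i,4]>100 and 200<ce[i][0]<420: print('px',s[i],ce[i].round(1))
# profile down the body at its right and left parts
g=cv2.cvtColor(c['color'],cv2.COLOR_RGB2GRAY)
for k in range(306,346,6): print(k,g[140:300:3,k])
E
```

```text
t 27.85 tip in slope mm [ 95.65   0.84 144.55] roterr [-0.0044 -0.0065 -0.0006] F slope [0.6 0.1 0.1] grip 0.0457 0.0
[ 0.5214 -0.2705  0.2207]
far end-x [316.2098 126.4249]
far +x [334.6044 126.4342]
jaw tip [271.3424 126.4022]
body -x low [309.3316 231.95  ]
body +x low [341.3461 231.9301]
body -x hi [308.4349 166.2209]
px [ 190    0   48   36 1209] [213.   13.6]
px [ 272  124   61   40 1324] [310.1 138.3]
px [271 155  38  14 524] [289.4 161.4]
px [ 376  175   23   54 1036] [387.2 202.6]
px [319 179  13  29 364] [325.  193.4]
px [287 213  74  22 613] [325.  228.5]
306 [ 66  71  74  70  71 192 251 250 253 245  67  69  68  66  70  69  67  66
  93  65  72  68  92  92  95 251 240 201 121 189 180 249 137 161 147 195
 211 211 218 193 148 146 141 143 144 153 156 134  71  78  83  86  89  87]
312 [ 62  66 119  62  67  63  67  66 105 140 114 119 121 123 124 119 124 122
 122 122 120 119 118 117 121 115 117 119 122 110 187 245 175 223 219 214
 212 211 217 224 213 217 214 181 146 150 156 132  71  80  85  85  89  88]
318 [249 249 249 248 248 246 248 249 129 136 118 123 122 121 120 123 122 121
 1
[... 340 characters left out ...]
204  98 114 107 117 124 125]
330 [251 251 252 251 251 251 252 253 134 133 125 121 123 143 218 219 219 218
 217 217 214 218 213 127 126 125 120 122 122 109 188 244 176 224 219 214
 212 213 218 224 214 219 217 213 215 221 225 191  97 117 127 135 140 138]
336 [ 71  70  68  66 114  69  69  68 107 132 116 118 119 120 122 123 122 123
 123 127 120 121 125 120 127 123 124 121 121 114 187 245 176 224 220 213
 213 213 218 224 215 219 218 215 209 222 226 206  97 116 124 133 138 139]
342 [ 69  69  66  66  70  68  70  73  68  70  97 101 101 104 108 105  98  91
  95 101  91  68  68  71  69  67  67  68 163 189 184 245 177 225 222 213
 214 213 219 225 217 221 219 216 210 222 225 205  97 118 128 134 141 139]
```

Let me check the seating numerically: the visible strip of face plate above the body, against that predicted for a flush body.

```bash
python3 - <<'E'
from h import *
c=dict(np.load('pics/w10.npz')); c['f']=float(c['f']); g=cv2.cvtColor(c['color'],cv2.COLOR_RGB2GRAY)
for k in (315,327,335,344,350): print(k,g[218:242,k])
for n,x,z in (('body top edge',0,7),('plate top edge',0,11.5),('body edge, 1mm gap',-1,7),('2mm gap',-2,7),('plate bottom',0,-11.5),('body far',-62,7),('beam far',-96,2)): print(n,proj(c,M+SX*x/1e3+SZ*z/1e3))
for k in(318,327): print(k,g[118:130,k],g[158:172,k])
t=cam('top'); save(t,'t3.png'); np.savez('pics/t3.npz',**t)
def bl(cc,nm,box):
    x0,y0,x1,y1=box; q=dict(cc); im=np.zeros_like(cc['color']); im[y0:y1,x0:x1]=cc['color'][y0:y1,x0:x1]; q['color']=im; stone(q,nm,.017)
bl(t,'blue',(185,185,230,260)); bl(t,'red',(185,235,230,260))
E
```

```text
315 [120 119 120 119 120 119 121 120 114 109 128 168 186 202 234 245 238 203
 177 203 223 222 220 220]
327 [122 122 122 122 120 119 119 120 115 108 128 167 186 204 233 245 237 197
 175 205 225 223 222 221]
335 [126 123 124 123 121 121 120 120 119 111 131 170 188 207 240 244 224 176
 176 206 224 224 222 221]
344 [ 91  95  95  95  99 122 169 192 191 185 189 189 185 209 239 245 226 177
 176 206 225 225 222 223]
350 [ 99 101 102 100 102 125 169 186 153 100 127 176 190 214 240 245 224 174
 178 207 225 224 224 222]
body top edge [325.3416 231.94  ]
plate top edge [325.3609 233.6727]
body edge, 1mm gap [325.3425 230.9387]
2mm gap [325.3433 229.9356]
plate bottom [325.2675 225.2892]
body far [325.3983 166.2223]
beam far [325.408  126.4295]
318 [ 65  69  71  70  66  74 159 248 254 251 250 250] [248 248 248 249 250 224 129 119 135 136 123 120 118 121]
327 [ 71  74  71  71  65  72 151 246 255 250 249 249] [248 248 249 249 251 227 134 118 135 135 125 119 122 120]
blue 99 px [205.2525 220.5556] rect ((524.7464599609375, 264.3626708984375), (31.462629318237305, 25.22938346862793), 4.0835747718811035) ell ((524.53857421875, 265.5699157714844), (29.780086517333984, 32.20809555053711), 115.24628448486328)
red 66 px [203.3788 239.2879] rect ((471.7082824707031, 266.010009765625), (25.07187271118164, 19.4283447265625), 4.1647467613220215) ell ((472.3183288574219, 266.5108947753906), (20.842872619628906, 28.258529663085938), 71.69271850585938)
```

The visible strip matches a flush body, allowing for its rounded edge and for the beam settling to the slot floor. The press met a hard stop, and both stones are in their pockets. Handing in.

```bash
python3 -c "
from rig import robot
print(robot.hand_in())"
```

```text
the job is handed in; nothing more can be done
None
```

The job is handed in at about 28 s of the 69 s allowed: red is in the near pocket and blue in the middle one, and the caliper is pressed past the plunger to a hard stop against the face plate and released. I judged it fully home from a measured 93.4 mm of depth (94 mm nominal, within measuring error) and the wrist camera; `hand_in` gave no verdict.

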